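# Unclip the empty lime cartridge and put it in the return caddy

## Robot

A 6-joint arm with a two-finger parallel gripper is mounted at the origin on the work surface. World frame = base frame: x ahead of the robot, y to its left, z up, the work surface at z = 0. Lengths are in mm, angles in rad, forces in N, time in s.
With the tool pointing down it reaches from about 275 to 825 mm from the base axis. Payload 5.2 kg.
Tool frame: the origin (TCP) lies at the very end of the fingers, on their centre line; the grasp point (between the pads) lies 19 mm behind it; z points along the fingers, y is the direction in which the jaws open and shut (so a half turn about z gives the same grasp; the last joint's range is limited). The gripper opens to 93 mm and grips with 3 to 60 N. Pads are 15 mm wide; open, the fingers measure 128 mm over their backs; the gripper's body (75 mm by 188 mm) begins 65 mm behind the grasp point.
Start: joints at [1.123, 0.259, 1.535, -0, 1.348, -0.203], TCP at [133.277, 533.613, 218.653] pointing down, gripper open.
Joint ranges: [-3.14, 3.14], [-0.91, 2.08], [0.19, 2.58], [-1.22, 4.36], [0.22, 2.71], [-3.12, 3.12]. Speed limits (rad/s): [2.57, 2.57, 3.14, 3.14, 3.14, 3.14].

## Interface

Orientations are given as [roll, pitch, yaw] about the fixed x, y, z axes, in that order (R = Rz(yaw) Ry(pitch) Rx(roll)).
In Python, from bench import robot gives the robot as it stands. The module is installed in compiled form; this text tells all that it offers. Calls block until the motion is done:
- robot.move_ptp(position, orientation): joint-space move of the TCP to a pose.
- robot.move_linear(position, ori=None, speed=150, f_stop=None): straight line of the TCP; ori=None keeps the orientation; speed is the mean speed in mm/s. With f_stop (N) it stops when the force on the tool has changed by that much, and returns True; else False.
- robot.move_j(angles): joint-space move.
- robot.move_gripper(opening): opening from 0.0 (shut) to 1.0 (fully open); the grip force is fixed at half the most; returns when the fingers have stopped.
- robot.sleep(seconds).
- robot.inverse_kinematics(position, orientation): joint angles nearest the present ones, or None.
- robot.get_image(name): name is "side" or "top" or "wrist"; returns a dict with "img" (384x512x3 uint8, blue, green, red), "fovy" (degrees; the focal length in pixels is half the picture's height over the tangent of half this angle, whatever the lens; pixels are square), "cx", "cy" (the principal point, pixels), "k1" (the pictures are not rectified: a ray, as slopes to the right and down, at radius r is drawn at 1 + k1 r^2 times it, then the intrinsics apply), "eye" and "orientation" of the camera in the world. Camera axes: x right, y down, z forward; pixel columns grow to the right and rows downward; lengths in mm; the calibration is good to about 2 mm. A picture is of the moment at which its call begins. There is no depth.
A pose or a line that the arm cannot do raises robot.MotionError and nothing moves.
- robot.hand_in(): hands the job in, once; it reports no verdict.
Readings, each from a call of its own:
- robot.current_t(): time.
- robot.current_qpos(): joint angles.
- robot.current_joint_vel(): joint speeds.
- robot.current_joint_efforts(): joint torques, N m.
- robot.current_tcp_pos(): TCP position.
- robot.current_eef_rot(): TCP orientation.
- robot.current_contact_force(): force on the tool from outside, world axes, zero at the start.
- robot.current_ft_torque(): the same for the moment, N m.
- robot.current_gripper_width(): opening from 0.0 (shut) to 1.0 (fully open).
Only numpy, scipy, OpenCV 4.12 (cv2) and the standard library are available. Lean on these libraries where they do the work, as an engineer would, in place of code of your own. Each camera call takes 0.05 s, during which the arm holds its last target.

## Task

Pull the lime cartridge straight up off the dosing rail against its sprung catches, leaving the teal and grey cartridges clipped in place, stand it upright on the middle of the black rubber mat and let go. Then take it again and lower it into the blue return caddy, whose tall sides leave room for fingers only at the cartridge's narrow ends, until it stands upright on the caddy's floor. Do not drop the cartridge, and leave the other things on the table where they are.

Things in the scene. Friction and masses are not known exactly. Their poses are not given: they have to be found in the camera images.
- cart_lime: Empty lime detergent cartridge, 0.14-0.28 kg, a closed upright block 38 mm thick (own x), 60 mm long (own y), 116 mm tall, flat top; origin at the centre of its underside, z up. A bead along each 60 mm side of the foot makes the lowest 10 mm 48 mm thick; a slot 14 mm wide, 16 mm high along y under it straddles the rail. On the rail only its broad faces (38 mm apart, along x) are free.
- cart_teal: Teal cartridge of the same shape and axes (heavier, about 0.3 kg), clipped on the rail; stays there.
- cart_grey: Grey cartridge of the same shape and axes (heavier, about 0.3 kg), clipped on the rail; stays there.
- rail: Fixed dosing rail: white base 100 (x) by 270 (y) mm, origin under its centre. Cartridges stand on it 12 mm above the origin at y = -75, 0, 75 mm in any order, x axes along the rail's x, 15 mm gaps, astride a 15 mm high bar. Red-tipped sprung catches before and behind each (top 45 mm, out to 40 mm) hold its foot: a straight pull up peaks at 12-20 N in the first 5 mm; clear after 40 mm.
- mat: Fixed black rubber mat 140 by 140 mm, 6 mm thick; origin at the centre of its underside, so its top is 6 mm above. Place for putting the cartridge down between grasps.
- caddy: Fixed blue return caddy, one pocket open at the top, inside 60 (its x) by 74 mm (its y); origin at the centre of its underside, floor 8 mm above it. The long sides (x = +-33 mm, 6 mm thick) rise to 124 mm, level with the top of a cartridge inside; the end walls (y = +-40 mm) only to 18 mm, leaving room for fingers at the 60 mm-apart ends. Cartridge y goes along caddy y, either way round.
- brush: Steel lint brush 200 mm long (along y), 36 mm wide, 24 mm high, lying pad down; bystander.
- peg_cup: White ceramic cup, 76 mm across, 90 mm tall, with wooden pegs standing out to about 125 mm; origin under its centre; bystander.
- pump_bottle: Cream pump bottle, closed, 68 mm across, 177 mm tall, origin under its centre; bystander.
- stopper: Red hard silicone sink stopper, 72 mm across, 42 mm tall, origin under its centre; bystander.
Mind the look-alikes: they are no part of the job. There is more than one size of the cart_lime; the one meant has the size given above. Of the things that look like the mat, the smaller one is meant.

How it is judged (in metres and radians):
On the way, in this order (a step that is already met when the one before it is completed fails the run):
1. the lime cartridge is lifted clear of the rail, still roughly upright (z of cart_lime in the frame of rail above 0.052 m and angle between cart_lime's own z axis and vertical below 0.5 rad), for 0.1 s.
2. the lime cartridge stands upright on the mat (its centre within 50 mm of the mat's centre each way), let go (x of cart_lime in the frame of mat between -0.05 and 0.05 m and y of cart_lime in the frame of mat between -0.05 and 0.05 m and z of cart_lime in the frame of mat between 0.003 and 0.01 m and angle between cart_lime's own z axis and vertical below 0.1 rad and contact force between cart_lime and the fingers below 0.05 N and linear speed of cart_lime below 0.03 m/s), for 0.2 s.
At the end, for the whole second after the job is handed in: The lime cartridge stands still on the caddy's floor (height within 5 mm, within 12 mm of the centre each way), upright within 0.1 rad, lengthwise within 0.3 rad; teal and grey are clipped in place within 12 mm; brush, peg cup, pump bottle and stopper are within 40 mm of their starts (x of cart_lime in the frame of caddy between -0.012 and 0.012 m and y of cart_lime in the frame of caddy between -0.012 and 0.012 m and z of cart_lime in the frame of caddy between 0.004 and 0.013 m and angle between cart_lime's own z axis and vertical below 0.1 rad and angle between the y axis of cart_lime and the y axis of caddy, either way round below 0.3 rad and linear speed of cart_lime below 0.02 m/s and distance of each of cart_teal, cart_grey from where it was at the start of the episode below 0.012 m and distance of each of brush, peg_cup, pump_bottle, stopper from where it was at the start of the episode below 0.04 m); the robot touches nothing.
It fails at once if the teal or grey cartridge is pulled off or pushed along the rail (more than 20 mm) (distance of any of cart_teal, cart_grey from where it was at the start of the episode above 0.02 m).
It fails at once if the lime cartridge is dropped (faster than 0.6 m/s with no finger on it) (linear speed of cart_lime above 0.6 m/s and contact force between cart_lime and the fingers below 0.01 N).
It fails at once if the brush, peg cup, pump bottle or stopper is moved more than 40 mm (distance of any of brush, peg_cup, pump_bottle, stopper from where it was at the start of the episode above 0.04 m).
It also fails if it takes over 67 s, if anything falls off the work surface, if the arm or the gripper's body presses on something with over 40 N, if the wrist force passes 120 N, or if a joint passes its speed limit or range.

## Working session

There is one attempt and no reset: what is moved stays moved. The work goes in short steps, each a Python script; the robot and the scene stay as the last script left them, time stands still between calls to the robot, and variables do not carry over. Pictures are saved under pics/ and viewed, and the job is handed in when it is done.

```bash
mkdir -p pics; cat > h.py <<'E'
import numpy as np, cv2
from bench import robot
from scipy.spatial.transform import Rotation as R
def cam(n):
    d=robot.get_image(n); return d
def setup(d):
    f=192/np.tan(np.radians(d['fovy'])/2)
    o=np.array(d['orientation'],float)
    M=o if o.shape==(3,3) else R.from_euler('xyz',o).as_matrix()
    return f,M,np.array(d['eye'],float)
def ray(d,u,v):
    f,M,e=setup(d)
    p=np.array([(u-d['cx'])/f,(v-d['cy'])/f]); s=p.copy()
    for _ in range(30): s=p/(1+d['k1']*(s@s))
    w=M@np.array([s[0],s[1],1]); return e,w/np.linalg.norm(w)
def onz(d,u,v,z):
    e,w=ray(d,u,v); return e+w*(z-e[2])/w[2]
def proj(d,P):
    f,M,e=setup(d); c=M.T@(np.array(P,float)-e); s=c[:2]/c[2]; s=s*(1+d['k1']*(s@s))
    return s*f+[d['cx'],d['cy']]
E
python3 - <<'E'
from h import *
import pickle
for n in ['top','side','wrist']:
    d=cam(n); pickle.dump(d,open(n+'0.pkl','wb')); cv2.imwrite(f'pics/{n}0.png',d['img']); print(n,{k:d[k] for k in d if k!='img'})
print(robot.current_t(),robot.current_eef_rot())
E
```

```text
top {'fovy': 51.767181946636214, 'cx': 255.65824044207662, 'cy': 182.99134069675463, 'k1': 0.047727578897622094, 'eye': array([ 202.31028807,  -29.91988957, 1302.31445406]), 'orientation': array([-2.91228188,  0.0071429 , -1.607232  ])}
side {'fovy': 45.68006394483911, 'cx': 254.28075938772963, 'cy': 185.06138167953947, 'k1': -0.10331174064892659, 'eye': array([1117.9601339 , -775.62879561, 1141.06320717]), 'orientation': array([-2.42769227,  0.00611822,  0.70338933])}
wrist {'fovy': 68.40394430923327, 'cx': 251.98819598144271, 'cy': 186.21582406972223, 'k1': -0.052379771550059524, 'eye': array([ 62.6259981 , 550.84723973, 383.62123812]), 'orientation': array([ 2.87484893e+00, -6.13663278e-05,  1.32576133e+00])}
0.15 [-3.14022900e+00 -2.99323244e-04  2.89675806e+00]
```

```bash
ls
```

```text
h.py
pics
side0.pkl
top0.pkl
wrist0.pkl
```

View pics/top0.png

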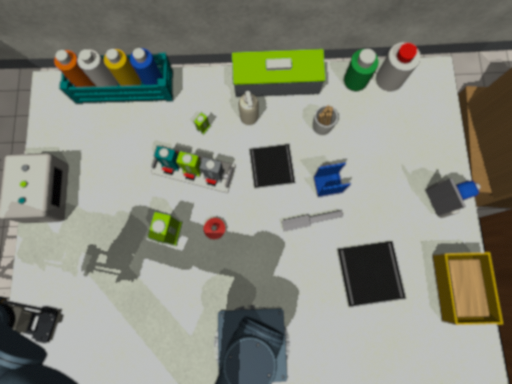

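View pics/side0.png

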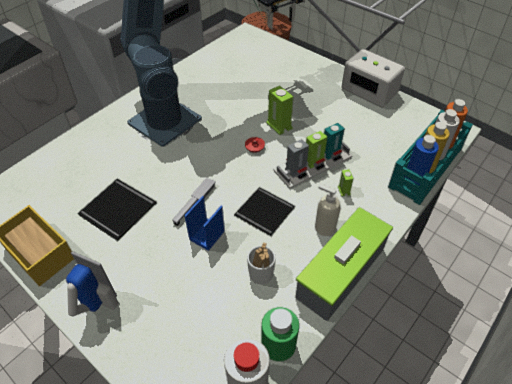

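View pics/wrist0.png

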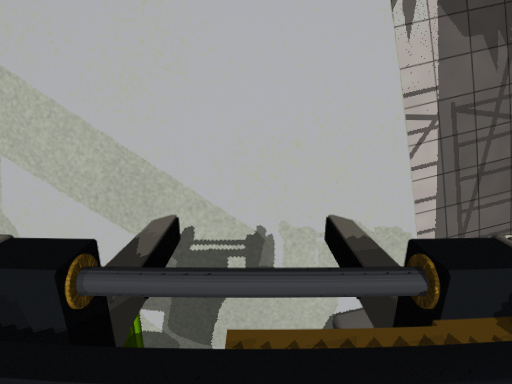

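The top view shows three lime blocks: one on the rail between teal and grey at (188,160), a big one at (163,228) and a small one at (202,122). It also shows two black mats, a smaller one at (272,165) and a larger one at (371,273). The blue caddy is at (331,178). By description, the lime on the rail and the smaller mat are the ones meant, and I'll confirm both in a crop.

```bash
python3 - <<'E'
from h import *
import pickle
t=pickle.load(open('top0.pkl','rb'));s=pickle.load(open('side0.pkl','rb'))
a=cv2.resize(t['img'][95:255,140:360],None,fx=3.6,fy=3.6,interpolation=cv2.INTER_CUBIC)
cv2.imwrite('pics/c_top.png',a)
a=cv2.resize(s['img'][75:255,170:370],None,fx=3.3,fy=3.3,interpolation=cv2.INTER_CUBIC)
cv2.imwrite('pics/c_side.png',a)
E
```

```text
(no output)
```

View pics/c_top.png

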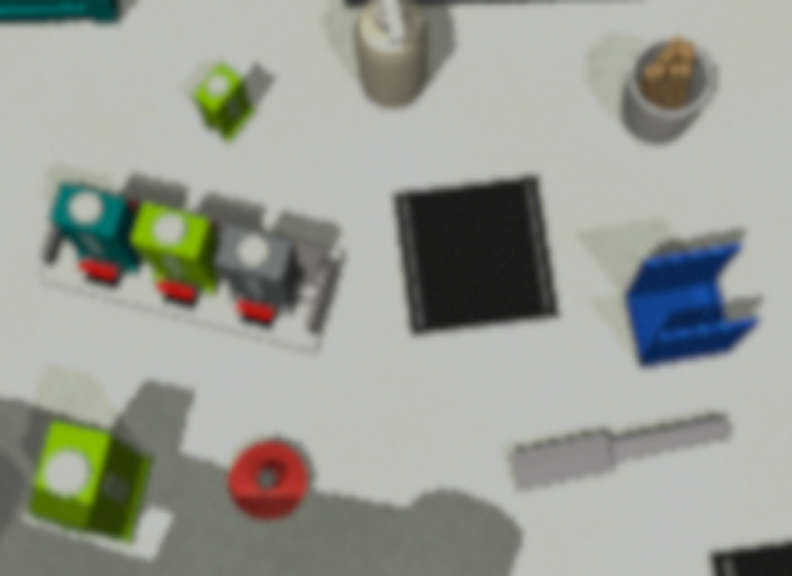

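View pics/c_side.png

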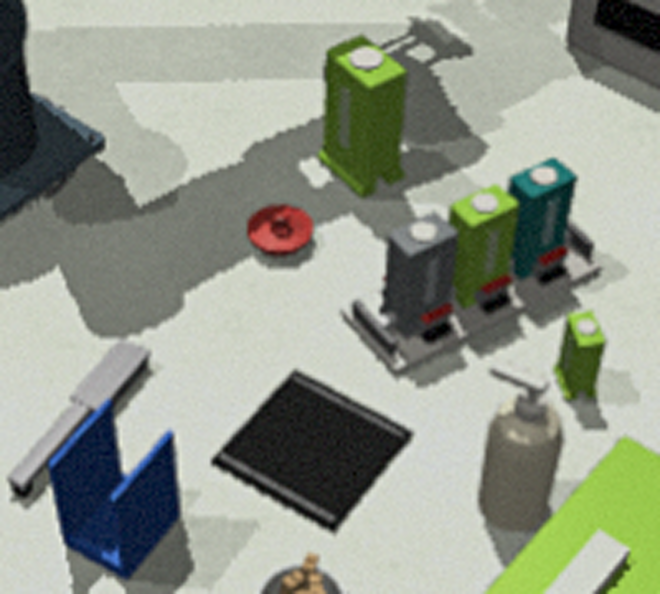

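The crops confirm it. The lime cartridge on the rail (between teal and grey, behind red catches) is the right size; the one near (163,228) is larger and the one at (202,122) smaller. The mat at (272,165) is the smaller one. Now to measure.

```bash
python3 - <<'E'
from h import *
import pickle
from scipy.optimize import least_squares
t=pickle.load(open('top0.pkl','rb'));s=pickle.load(open('side0.pkl','rb'))
def tri(p,q):
    e1,a=ray(t,*p);e2,b=ray(s,*q)
    A=np.c_[a,-b];k=np.linalg.lstsq(A,e2-e1,rcond=None)[0]
    x,y=e1+a*k[0],e2+b*k[1];return (x+y)/2,np.linalg.norm(x-y)
ct=lambda c:((c[0]+.5)/3.6-.5+140,(c[1]+.5)/3.6-.5+95)
cs=lambda c:((c[0]+.5)/3.3-.5+170,(c[1]+.5)/3.3-.5+75)
for n,a,b in [('teal',(86,208),(543,176)),('lime',(170,228),(484,204)),('grey',(252,250),(424,232)),('big',(68,472),(366,58)),('small',(218,85),(588,328))]:
    P,g=tri(ct(a),cs(b)); print(n,P.round(1),round(g,1),'top@128',onz(t,*ct(a),128)[:2].round(1),'side@128',onz(s,*cs(b),128)[:2].round(1))
for d,nm in ((t,'top'),(s,'side')):
    hsv=cv2.cvtColor(d['img'],cv2.COLOR_BGR2HSV)
    m=(hsv[...,2]<60).astype(np.uint8)
    cs_,_=cv2.findContours(m,cv2.RETR_EXTERNAL,cv2.CHAIN_APPROX_NONE)
    c0=(272,165) if nm=='top' else (265,211)
    for c in cs_:
        if cv2.pointPolygonTest(c,c0,False)>0:
            W=np.array([onz(d,*p[0],6)[:2] for p in c],np.float32)
            print(nm,'mat',cv2.minAreaRect(W))
    m=cv2.inRange(hsv,(105,120,30),(125,255,255))
    cs_,_=cv2.findContours(m,cv2.RETR_EXTERNAL,cv2.CHAIN_APPROX_NONE)
    for c in cs_:
        if cv2.contourArea(c)>100: print(nm,'blue',cv2.boundingRect(c),cv2.contourArea(c))
# rail base corners, top at z~12? 
for a in [(42,282),(318,352),(50,168),(342,250)]: print('rail c',[onz(t,*ct(a),z)[:2].round(1).tolist() for z in (0,12)])
E
python3 - <<'E'
import sys; sys.path.insert(0,'.')
from h import *
import pickle
t=pickle.load(open('top0.pkl','rb'));s=pickle.load(open('side0.pkl','rb'))
cv2.imwrite('pics/cad_top.png',cv2.resize(t['img'][150:205,305:365],None,fx=10,fy=10,interpolation=cv2.INTER_CUBIC))
cv2.imwrite('pics/cad_side.png',cv2.resize(s['img'][190:255,175:235],None,fx=9,fy=9,interpolation=cv2.INTER_CUBIC))
cv2.imwrite('pics/rail_top.png',cv2.resize(t['img'][135:197,145:240],None,fx=8,fy=8,interpolation=cv2.INTER_CUBIC))
E
```

```text
teal [585.6 251.1 126.7] 1.3 top@128 [584.7 250.3] side@128 [586.5 250.5]
lime [564.4 178.5 127.5] 0.7 top@128 [564.  178.2] side@128 [564.8 178.4]
grey [542.5 108.6 127.2] 1.3 top@128 [541.8 108. ] side@128 [543.2 108.5]
big [354.4 255.2 156.7] 2.5 top@128 [357.3 261.3] side@128 [332.7 286.5]
small [714.4 144.   80.7] 2.8 top@128 [693.5 136.2] side@128 [733.  104.3]
top mat ((564.9666748046875, -88.88912963867188), (131.05691528320312, 127.12660217285156), 5.2175092697143555)
top blue (457, 181, 21, 18) 232.0
top blue (315, 163, 34, 33) 673.5
top blue (129, 49, 32, 35) 502.0
side mat ((569.0189819335938, -90.30208587646484), (137.74781799316406, 136.3358917236328), 5.129324913024902)
side blue (66, 264, 36, 47) 862.5
side blue (184, 196, 40, 54) 1179.0
side blue (407, 137, 31, 39) 601.0
rail c [[554.8, 321.1], [551.6, 317.8]]
rail c [[477.5, 62.5], [474.9, 61.6]]
rail c [[667.8, 315.9], [663.6, 312.7]]
rail c [[575.5, 37.7], [572.1, 37.1]]
```

View pics/cad_top.png

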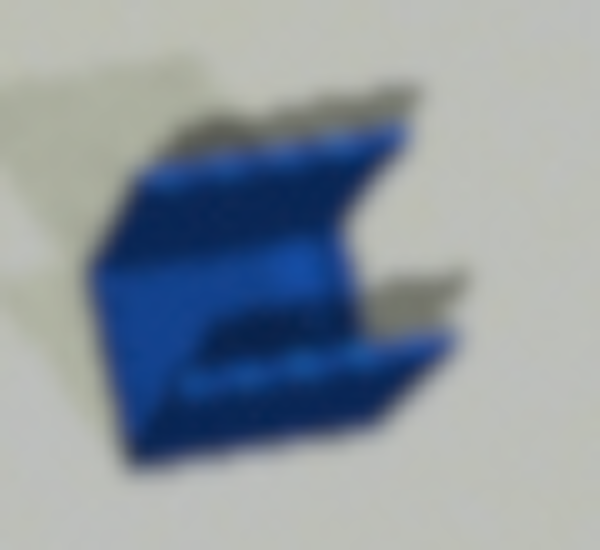

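View pics/cad_side.png

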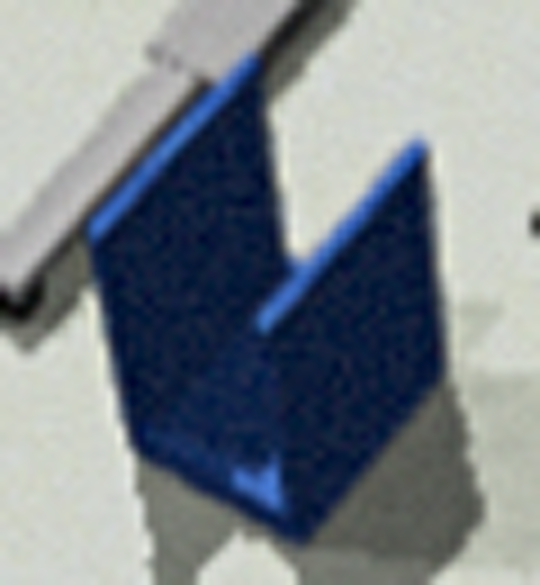

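View pics/rail_top.png

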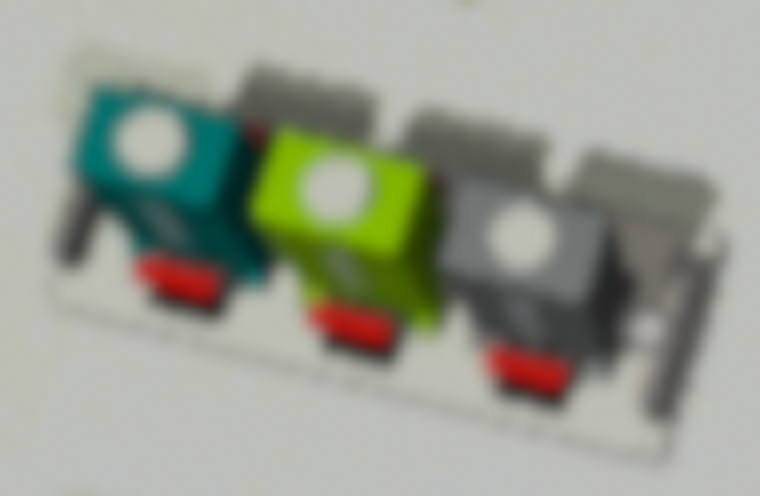

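```bash
python3 - <<'E'
from h import *
import pickle
t=pickle.load(open('top0.pkl','rb'));s=pickle.load(open('side0.pkl','rb'))
ct=lambda c:((c[0]+.5)/10-.5+305,(c[1]+.5)/10-.5+150)
cs=lambda c:((c[0]+.5)/9-.5+175,(c[1]+.5)/9-.5+190)
print('side z124')
S={k:onz(s,*cs(c),124)[:2] for k,c in dict(Lf=(252,62),Ln=(95,228),Rf=(420,147),Rn=(263,322)).items()}
T={k:onz(t,*ct(c),124)[:2] for k,c in dict(Lf=(182,385),Ln=(452,340),Rf=(142,182),Rn=(405,133)).items()}
for D in (S,T):
    print({k:v.round(1).tolist() for k,v in D.items()}, 'c',np.mean(list(D.values()),0).round(1))
    for a,b in (('Lf','Ln'),('Rf','Rn'),('Lf','Rf'),('Ln','Rn')): w=D[a]-D[b]; print(a,b,np.linalg.norm(w).round(1),np.degrees(np.arctan2(w[1],w[0])).round(1))
for nm,c in (('pump',(248,120)),('cup',(326,128)),('stopper',(215,229)),('brushL',(285,222)),('brushR',(342,213))): print(nm,onz(t,*c,0)[:2].round())
q=robot.current_qpos()
for nm,p,ys in (('rail',(564,179,70),(1.278,1.278-np.pi)),('mat',(567,-90,70),np.radians([-90,0,90,180])),):
    for y in ys: print(nm,y,robot.inverse_kinematics(list(p),[np.pi,0,y]))
E
```

```text
side z124
{'Lf': [456.7, -237.2], 'Ln': [466.3, -316.7], 'Rf': [522.0, -227.8], 'Rn': [531.7, -308.7]} c [ 494.2 -272.6]
Lf Ln 80.1 96.8
Rf Rn 81.4 96.8
Lf Rf 65.9 -171.8
Ln Rn 65.9 -172.9
{'Lf': [453.9, -234.8], 'Ln': [464.8, -317.6], 'Rf': [518.2, -227.3], 'Rn': [530.7, -309.1]} c [ 491.9 -272.2]
Lf Ln 83.5 97.5
Rf Rn 82.7 98.7
Lf Rf 64.7 -173.4
Ln Rn 66.4 -172.6
pump [734. -13.]
cup [ 693. -283.]
stopper [356. 108.]
brushL [ 371. -124.]
brushR [ 394. -313.]
rail 1.278 [ 1.18959361e-01  4.66320287e-01  1.61954121e+00 -4.44089210e-16
  1.05573115e+00  4.11755688e-01]
rail -1.863592653589793 [ 0.11895936  0.46632029  1.61954121  0.          1.05573115 -2.72983697]
mat -1.5707963267948966 [-3.51633822e-01  4.39274345e-01  1.66526513e+00 -4.44089210e-16
  1.03705318e+00  2.78995883e+00]
mat 0.0 [-3.51633822e-01  4.39274345e-01  1.66526513e+00 -4.44089210e-16
  1.03705318e+00  1.21916250e+00]
mat 1.5707963267948966 [-0.35163382  0.43927434  1.66526513  0.          1.03705318 -0.35163382]
mat 3.141592653589793 [-0.35163382  0.43927434  1.66526513  0.          1.03705318 -1.92243015]
```

```bash
python3 - <<'E'
from h import *
robot.move_ptp([564.3,179.2,215],[np.pi,0,1.278])
d=cam('wrist'); img=d['img'].copy()
yv=np.array([.289,.957,0]);xv=np.array([.957,-.289,0])
for a in(-19,19):
  for b in(-30,30):
    p=proj(d,np.array([564.3,179.2,128])+a*xv+b*yv); cv2.circle(img,tuple(int(round(v)) for v in p),3,(0,0,255),1)
cv2.imwrite('pics/w1.png',img); print(robot.current_t(),robot.current_tcp_pos())
E
```

```text
2.2083 [563.81752564 180.31605697 215.11151892]
```

View pics/w1.png

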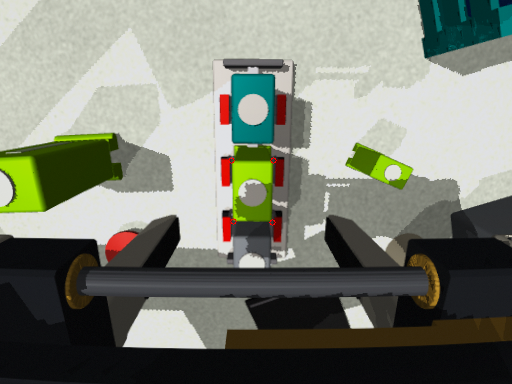

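The wrist view is aligned: the rail runs vertically through column 253, midway between the fingers (178 and 328), and the lime top is at (253,185). I'll descend and grip.

```bash
python3 - <<'E'
from h import *
print(robot.move_linear([564.3,179.2,72],speed=120,f_stop=8))
robot.move_gripper(0.3); print('w',robot.current_gripper_width(), robot.current_contact_force(),robot.current_tcp_pos())
z=72
for dz in (3,6,10,20,45,75):
    robot.move_linear([564.3,179.2,72+dz],speed=25 if dz<45 else 60); print(dz,np.round(robot.current_contact_force(),1),round(robot.current_gripper_width(),3))
for n in('side','wrist'):
    d=cam(n); cv2.imwrite(f'pics/{n}2.png',d['img'] if n=='wrist' else cv2.resize(d['img'][60:260,170:400],None,fx=3,fy=3))
print(robot.current_t())
E
```

```text
False
w 0.40536312194426394 [-0.65782817 -0.53407532 -1.12633238] [564.19872055 179.20226988  71.90899687]
3 [  0.8   0.3 -10.7] 0.41
6 [-0.9 -1.6 -7.3] 0.408
10 [-3.5  0.1  3.5] 0.41
20 [-0.6 -0.2 -1.1] 0.406
45 [ 0.3 -0.6 -1.3] 0.407
75 [-0.9 -0.4 -1.1] 0.407
7.1583
```

View pics/side2.png

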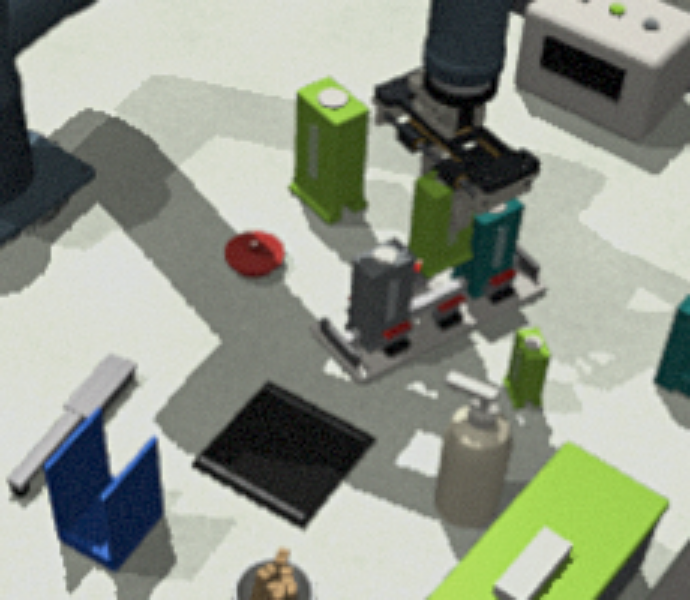

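View pics/wrist2.png

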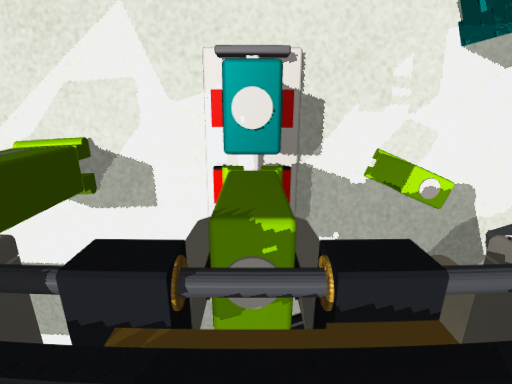

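Lime is off the rail and hangs upright, and teal and grey are still clipped. Next is the mat.

```bash
python3 - <<'E'
from h import *
y=np.radians(97.2)
robot.move_linear([564.3,179.2,215],speed=200)
robot.move_ptp([567,-89.7,205],[np.pi,0,y])
robot.move_linear([567,-89.7,95],speed=120)
print(robot.current_contact_force())
print(robot.move_linear([567,-89.7,61],speed=20,f_stop=4),robot.current_tcp_pos(),robot.current_contact_force())
d=cam('side'); cv2.imwrite('pics/side3.png',cv2.resize(d['img'][120:260,170:340],None,fx=4,fy=4)); print(robot.current_t())
E
```

```text
[-0.38186067  1.12035727 -0.66326189]
True [566.91507456 -89.63580852  65.85420388] [-0.82167612 -0.1483993   4.63269892]
11.125
```

View pics/side3.png

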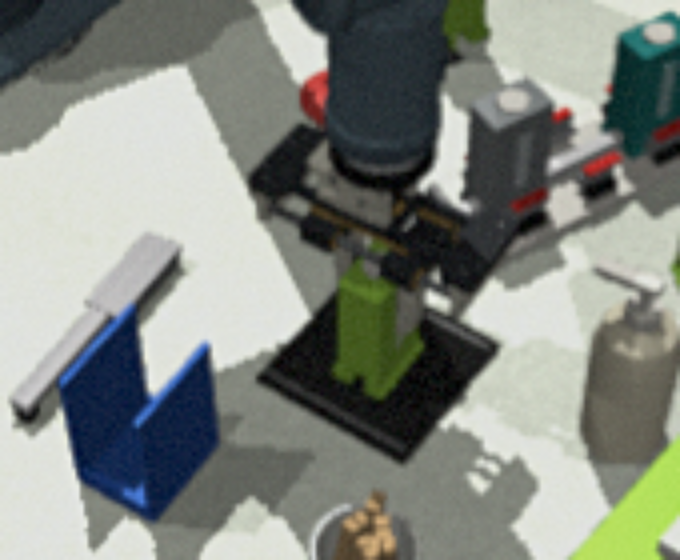

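The cartridge touched down at TCP 65.9 mm, where 66 was expected, so it hasn't slipped. It stands upright on the mat and I can release it.

```bash
python3 - <<'E'
from h import *
import pickle
robot.move_gripper(1.0); robot.sleep(0.3)
robot.move_linear([567,-89.7,215],speed=150)
robot.move_ptp([567,-60,260],[np.pi,0,np.radians(7.2)])
T={n:cam(n) for n in('top','side','wrist')}; pickle.dump(T,open('T4.pkl','wb'))
cv2.imwrite('pics/wrist4.png',T['wrist']['img']);
cv2.imwrite('pics/top4.png',cv2.resize(T['top']['img'][120:220,240:370],None,fx=6,fy=6,interpolation=cv2.INTER_CUBIC))
cv2.imwrite('pics/side4.png',cv2.resize(T['side']['img'][150:260,180:310],None,fx=6,fy=6,interpolation=cv2.INTER_CUBIC))
print(robot.current_t(),robot.current_tcp_pos(),T['wrist']['eye'],T['wrist']['orientation'])
d=T['wrist']
print(proj(d,[567,-89.7,122]),proj(d,[493,-272.5,124]))
E
```

```text
15.175 [566.91311298 -60.02556551 259.71807623] [640.0174065  -51.1598578  425.29640055] [ 2.87419432e+00  1.84860490e-03 -1.44488465e+00]
[278.72422738 181.17046898] [417.69488972 258.49147551]
```

View pics/wrist4.png

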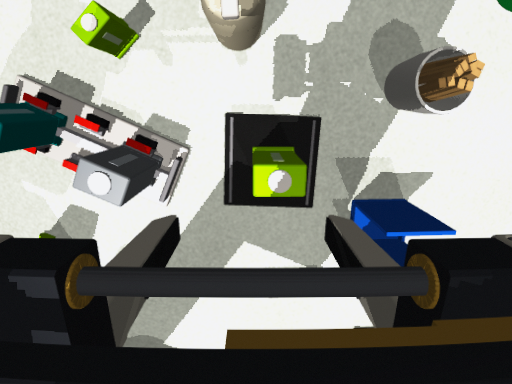

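View pics/side4.png

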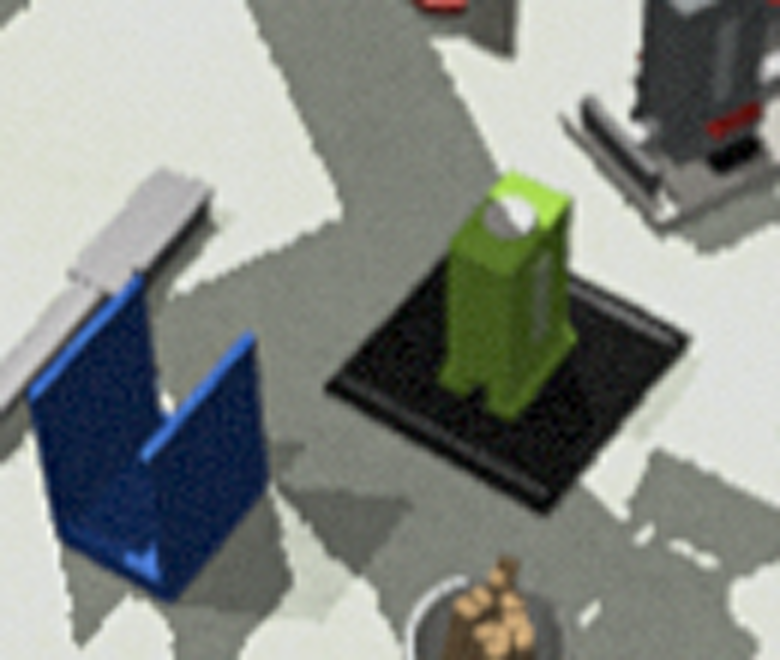

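View pics/top4.png

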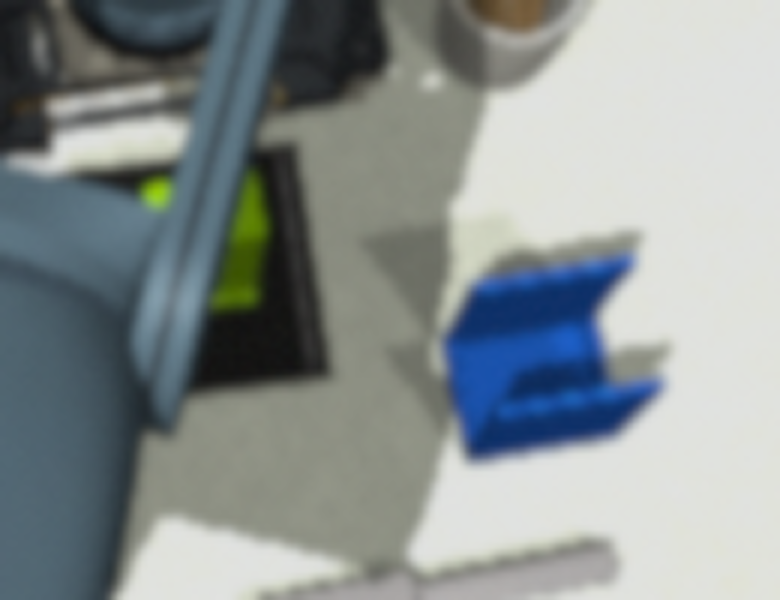

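The cartridge stands upright and free on the mat. Its cap disc is at wrist pixel (280,182), against a prediction of (279,181). The two earlier caddy measurements differ by about 2 mm, so I'll take one wrist look at it.

```bash
python3 - <<'E'
from h import *
import pickle
robot.move_ptp([493,-262,280],[np.pi,0,np.radians(7.2)])
robot.sleep(0.2)
d=cam('wrist'); pickle.dump(d,open('w5.pkl','wb'))
print(robot.current_t(),proj(d,[493,-272.5,124]))
x0,y0=[int(v) for v in proj(d,[493,-272.5,60])]
cv2.imwrite('pics/w5.png',cv2.resize(d['img'][60:260,150:350],None,fx=3,fy=3,interpolation=cv2.INTER_CUBIC))
E
```

```text
16.2917 [262.32675648 176.21885352]
```

View pics/w5.png

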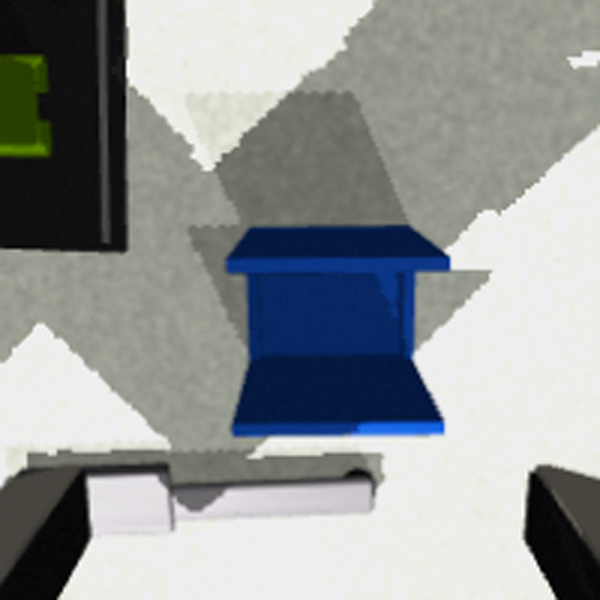

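```bash
python3 - <<'E'
from h import *
import pickle
d=pickle.load(open('w5.pkl','rb'))
c=lambda p:((p[0]+.5)/3-.5+150,(p[1]+.5)/3-.5+60)
P=[onz(d,*c(p),124)[:2] for p in((227.5,265),(449.5,265),(232.5,428.5),(443.5,428.5))]
for p in P: print(p.round(1))
print(np.mean(P,0).round(1)); an=lambda v:np.degrees(np.arctan2(v[1],v[0])).round(1)
print(an(P[0]-P[1]),an(P[2]-P[3]),[np.linalg.norm(P[i]-P[j]).round(1) for i,j in((0,1),(2,3),(0,2),(1,3))])
T=pickle.load(open('T4.pkl','rb'))['wrist']; print(onz(T,280,182,122))
E
```

```text
[ 520.4 -226.4]
[ 531.2 -310. ]
[ 455.5 -235.1]
[ 466.3 -318.8]
[ 493.4 -272.6]
97.4 97.3 [np.float64(84.4), np.float64(84.4), np.float64(65.4), np.float64(65.4)]
[566.23997844 -91.24725126 122.        ]
```

```bash
python3 - <<'E'
from h import *
import pickle
o=[np.pi,0,np.radians(7.25)]
robot.move_ptp([567,-90,200],o)
robot.move_linear([567,-90,67],speed=120,f_stop=8)
robot.move_gripper(0.5); print('w',robot.current_gripper_width(),robot.current_contact_force(),robot.current_tcp_pos())
robot.move_linear([567,-90,100],speed=60); robot.move_linear([567,-90,215],speed=150)
robot.move_ptp([493.2,-272.5,205],o); robot.sleep(.2)
print(robot.current_t(),robot.current_gripper_width(),robot.current_tcp_pos(),robot.current_eef_rot(),robot.current_contact_force())
D={n:cam(n) for n in('side','wrist')}
cv2.imwrite('pics/side6.png',cv2.resize(D['side']['img'][110:260,150:300],None,fx=4,fy=4,interpolation=cv2.INTER_CUBIC)); cv2.imwrite('pics/wrist6.png',D['wrist']['img'])
E
```

```text
w 0.6464027816653461 [-0.13211419  0.58614256  0.70275591] [567.07999867 -90.06271365  67.09454582]
21.625 0.6426149750064033 [ 494.00105837 -270.96500199  205.07745177] [-3.14141709e+00 -2.89900274e-04  1.28884715e-01] [-1.60778906 -0.40690828 -2.55025528]
```

View pics/side6.png

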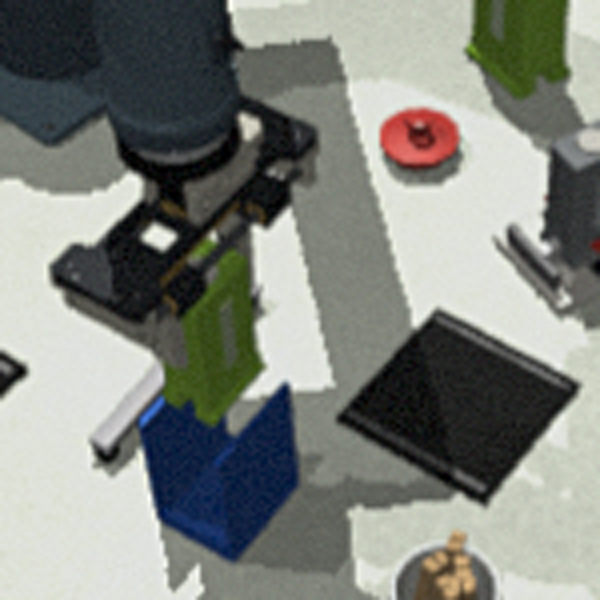

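View pics/wrist6.png

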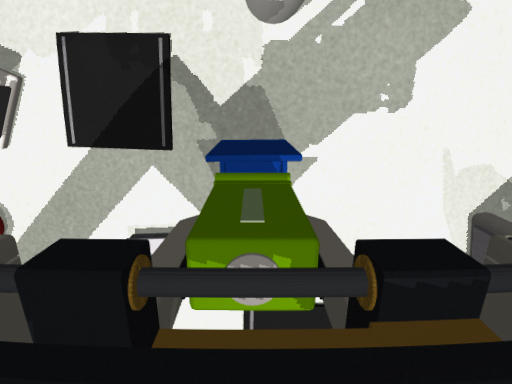

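The cartridge is gripped by its ends and hangs square above the caddy: cartridge at column 252, caddy at 253. Now I'll lower it.

```bash
python3 - <<'E'
from h import *
robot.move_linear([493.2,-272.5,195],speed=60); print(robot.current_tcp_pos())
h=robot.move_linear([493.2,-272.5,80],speed=50,f_stop=5); print(h,robot.current_tcp_pos(),robot.current_contact_force())
if not h: print(robot.move_linear([493.2,-272.5,64],speed=15,f_stop=4))
print(robot.current_tcp_pos(),robot.current_contact_force(),robot.current_t())
d=cam('side'); cv2.imwrite('pics/side7.png',cv2.resize(d['img'][110:260,150:300],None,fx=4,fy=4,interpolation=cv2.INTER_CUBIC))
E
```

```text
[ 492.86003619 -272.05043786  194.18785961]
False [ 493.32325773 -272.59117724   80.21235402] [-0.09091216  0.01246017 -1.12248533]
True
[ 493.13890951 -272.56986807   68.99789777] [-0.64401035 -0.70905764  4.49393815] 25.225
```

View pics/side7.png

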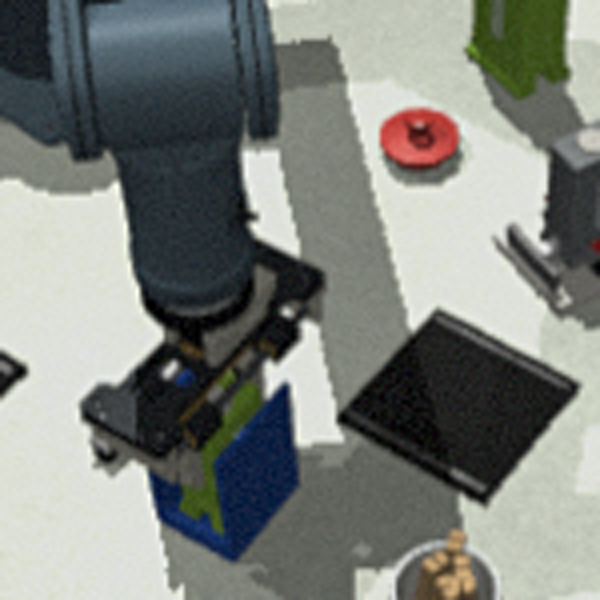

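Contact came at TCP 69.0 mm, exactly the floor height expected. I'll release, retreat and check.

```bash
python3 - <<'E'
from h import *
import pickle
robot.move_gripper(1.0); robot.sleep(.2)
robot.move_linear([493.2,-272.5,230],speed=120)
robot.move_ptp([400,100,300],[np.pi,0,np.radians(60)]); robot.sleep(.2)
T={n:cam(n) for n in('top','side')}; pickle.dump(T,open('T8.pkl','wb'))
cv2.imwrite('pics/top8.png',T['top']['img']); cv2.imwrite('pics/side8.png',cv2.resize(T['side']['img'][100:260,170:370],None,fx=3.6,fy=3.6,interpolation=cv2.INTER_CUBIC))
print(robot.current_t(),robot.current_contact_force(), proj(T['top'],[493.3,-272.5,124]),proj(T['side'],[493.3,-272.5,124]))
E
```

```text
29.4583 [-0.16208511 -0.39107378  0.2060144 ] [334.11173858 175.04422086] [203.02265587 210.26114989]
```

View pics/top8.png

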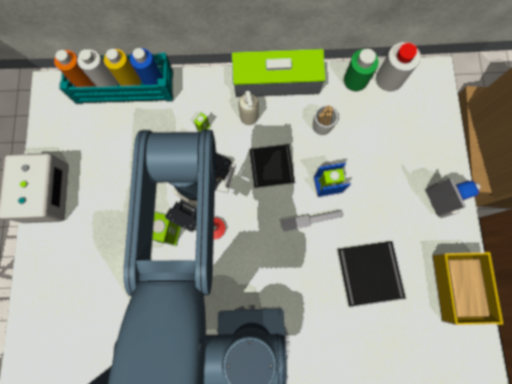

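View pics/side8.png

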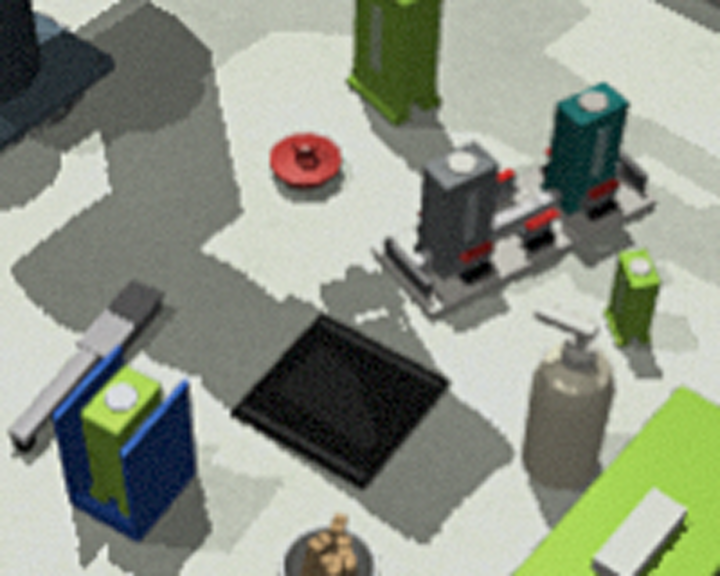

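The cap disc is at side pixel (203.3,210.3), with (203.0,210.3) predicted for a cartridge centred and seated. In the top view it is at about (334,175), as predicted. Teal, grey and the bystanders look unmoved. Handing in.

```bash
python3 -c "
from bench import robot
robot.hand_in(); print(robot.current_t())"
```

```text
the job is handed in; nothing more can be done
the job is handed in; nothing more can be done
```

The lime cartridge now stands upright on the caddy floor, and I handed the job in after about 29.5 s of the 67 s allowed.

**What I did:** I gripped lime by its broad faces and pulled it straight up off the rail. I stood it on the centre of the smaller mat, let go, took it again by its narrow ends and lowered it into the caddy.

**Last checks:**
- **Caddy:** the cartridge touched the floor at the expected height (TCP at 69.0 mm). Its cap lies within about half a pixel of where a centred, seated cartridge would show in the side view, and by eye it matches in the top view.
- **Mat:** it touched down where expected (65.9 mm against 66 mm), so it had not slipped in the grip.
- **Other things:** by eye in the final pictures, teal and grey are still clipped in and the bystanders have not moved. I did not measure their positions again. In the final top view the arm hid most of the rail, so teal and grey rest on the side view.

No check failed. The only disagreement was about 2 mm between the top and side views of the caddy, which a wrist-camera look settled.

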